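# Load a stone case and rack the sorting tray

### The arm

A 7-joint arm with a two-finger parallel gripper is mounted at the origin on the work surface. World frame = base frame: x ahead of the robot, y to its left, z up, the work surface at z = 0. Lengths are in m, angles in rad, forces in N, time in s.
With the tool pointing down it reaches from about 0.35 to 0.9 m from the base axis. Payload 8.1 kg.
Tool frame: the origin (TCP) lies between the finger pads; the fingertips stand 11 mm ahead of it and the grasp point (between the pads) lies 8 mm behind it; z points along the fingers, y is the line along which they close (so a half turn about z gives the same grasp; the last joint's range is limited). The gripper opens to 92 mm and grips with 3 to 60 N. Pads are 19 mm wide; open, the fingers measure 130 mm over their backs; the gripper's body (75 mm by 190 mm) begins 47 mm behind the grasp point.
Start: joints at [1.097, 0.434, 0.025, 1.573, -0.012, 1.134, -0.075], TCP at [0.226, -0.583, 0.238] pointing down, gripper open.
Joint ranges: [-2.62, 2.62], [-0.44, 2.09], [-1.27, 1.32], [0.08, 2.57], [-1.32, 4.46], [0.12, 2], [-2.74, 2.74]. Speed limits (rad/s): [2.22, 2.22, 3.01, 3.01, 3.14, 3.14, 3.14].

### API

Orientations are given as a rotation vector (axis times angle).
In Python, from cell import observe, get_image, camera_params, sign_off gives the robot as it stands.
- The arm moves only by the shell command python3 -m pendant 'ROWS' [FORCE]. ROWS is JSON, one flat list of numbers, 7 for each row, row after row: the shift along the tool's x, y, z in m, then the turn, a rotation vector about the tool's x, y, z in rad, then the finger opening in m, from 0 to 0.0918. In form: [dx, dy, dz, rx, ry, rz, jaw, dx, dy, dz, rx, ry, rz, jaw, ...]. A call has 1 to 10 rows; each row shifts and turns the commanded pose from where the row before left it, along the tool's axes as they then stand; what a row does not reach is not made up. A row lasts 1/8 s, in which the tool goes at most 62.5 mm and 10.7 degrees, less where a joint would pass 70% of its speed; a pose out of reach is approached as far as the arm can. A call is refused whole if a number of a shift passes 0.0625 or a number of a turn 0.188, either way. A call with a gripper value outside its range is refused whole. The fingers move at their own pace and stop on an object; FORCE is the grip in N (left out, the last holds). Time passes only in rows, so rows that do not move let the fingers close. It gives the time, the measured TCP pose, the force, the opening and the grip force at its end, in the units of the state.
- observe(): the state, without advancing time (a new reading comes with each control period).
- get_image(name): name is "side" or "top" or "wrist"; returns the picture (384x512x3 uint8, red, green, blue); there is no depth.
- camera_params(name): a dict with "intrinsics" (3x3 intrinsics, pixels), "eye" and "rotation" of the camera in the world; the wrist camera has in their place "T_tool_cam" (4x4, takes a point from camera to tool coordinates, whose origin is the TCP and whose axes are the flange's). Camera axes: x right, y down, z forward; pixel columns grow to the right and rows downward; lengths in m; the calibration is good to about 2 mm. A picture is of the moment at which its call begins: read the wrist's pose just before it. camera_params takes no time and is no camera call.
- sign_off(): hands the job in; it is judged then, once.
The state is a dict: "clock": time; "joints": joint angles; "dq": joint speeds; "joint_efforts": joint torques, N m; "position": TCP position; "ee_rot": TCP orientation; "force": force on the tool from outside, world axes, zero at the start; "ft_torque": the same for the moment, N m; "width": opening from 0.0 (shut) to 1.0 (fully open); "gripper_force": force on a finger pad.
Only numpy, scipy, OpenCV 4.12 (cv2) and the standard library are available. Lean on these libraries where they do the work, as an engineer would, in place of code of your own. Each camera call takes 0.05 s, during which the arm holds its last target. There are 200 camera calls.

### The job

Set the small stone case upright inside the rimmed part of the handled sorting tray while the tray lies on the desk, and let it go. Then carry the tray, with the case still standing in it, to the rack and slide it fully home on the one rail pair nearest in height to the brass marker on the rack's side post, and let go. Do not tip the case over, and leave the marker, the tray already in the rack and the other things on the desk where they are.

Things in the scene. Friction and masses are not known exactly. Their poses are not given: they have to be found in the camera images.
- case: Small closed stone case, clear box with white base and white lid, loose, 44 (x) x 34 (y) x 36 mm high, about 35 g. Origin: centre of its underside, z up. Best gripped across its 34 mm side (y), high on its body.
- tray: Black plastic sorting tray with handle, loose, ~110 g. Sheet 120 x 120 mm, 3 mm thick, rim 3 mm thick with top 9 mm above the underside. Origin: centre of the square's underside, z up. From its -x edge a bar 12 mm wide, 6 mm high runs out to an upright handle block: x -160 to -120 mm, 12 mm wide in y, from the underside to 45 mm above it. Centre of mass 44 mm from the origin towards the handle.
- tray_grip (a point): Point to grip the tray's handle: tray x = -140 mm, y = 0, 32 mm above the underside. The handle is 12 mm thick along the tray's y; fingers go down on either side of it. The axes are those of the tray.
- rack: Fixed open rack of four rail pairs, 155 mm wide, 280 mm high, 130 mm deep. Origin: on the desk below the centre of a tray that is home; +x points into the rack, open mouth at x = -65 mm (nothing covers it), z up. Ledge tops at 40, 100, 160 and 220 mm above the desk; the lowest pair holds another tray and is never the one to use. The tray goes in with its handle pointing out to -x.
- rails (a point): Midpoint between the rails of the second pair (100 mm up), over the rack's origin; axes of the rack. Each pair: ledges 3 mm thick at both sides, inner edges at y = +-52 mm, with upright lips 12 mm above the ledge, inner faces at y = +-64.5 mm (4.5 mm play each side of the tray). 57 mm free height above each pair. Back stops at x = +61.5 mm: a tray fully home has its origin at x = +1.5 mm.
- marker_tip (a point): Tip of the brass marker, a flag 40 mm wide and 26 mm high clamped on a round post at the rack's +y side (tip at rack y = +78 mm, flag out to +143 mm). Only its height matters: the rail pair whose ledge top is nearest to this height is the one to use. It may stand between 90 and 230 mm above the desk; if it is about midway between two pairs, either is accepted.
- low_tray: Second black tray, same 120 mm square without handle, loose, lying home on the lowest rail pair. Leave it. Origin: centre of its underside.
- stapler: Stapler, bystander, 115 x 32 x 42 mm. Origin: centre of its underside.
- prism: Steel block, a square pyramid with its top cut off, bystander, 64 mm square at the foot and 35 mm high. Origin: centre of its underside.
- loupe: Black round loupe, bystander, 34 mm across and 31 mm high with a small steel tab. Origin: centre of the underside of the round part.
Things that resemble listed ones, but are neither listed nor needed, are in the scene too. What is shaped like the case but purple or turquoise is not meant.

How it is judged:
By the outcome, as a careful person would: the job done as asked, in the order asked, and still so for the second after the job is handed in, with the robot touching nothing.
It also fails if it takes over 72 s, if anything falls off the work surface, if the arm or the gripper's body presses on something with over 40 N, if the wrist force passes 120 N, or if a joint passes its speed limit or range.

## Working session

There is one attempt and no reset: what is moved stays moved. The work goes in short steps, Python scripts to look and compute and a shell command to move; the robot and the scene stay as the last step left them, time stands still between calls to the robot, and variables do not carry over. Pictures are saved under pics/ and viewed, at most 10 in all, crops included, and the job is handed in when it is done.

```bash
ls; mkdir -p pics; python3 - <<'E'
from cell import *
import cv2,numpy as np
print(observe())
for n in ["side","top","wrist"]:
    cv2.imwrite(f"pics/{n}0.png",get_image(n)[:,:,::-1]); print(n,camera_params(n))
E
```

```text
pics
{'clock': 0.0, 'joints': array([ 1.09737973,  0.43520995,  0.02498067,  1.57409292, -0.01158132,
        1.13400544, -0.07510218]), 'dq': array([-0.00128398, -0.00024366,  0.00118177, -0.00084228,  0.00123527,
        0.00099321,  0.00046443]), 'joint_efforts': array([-1.14885705e-03, -6.67854023e+01,  9.84399877e-01, -3.14460611e+01,
       -6.06582407e-02,  4.31160873e-02,  1.23267605e-04]), 'position': array([ 0.22624422, -0.58208276,  0.23695477]), 'ee_rot': array([-3.08628949e+00, -5.78758646e-01,  7.02832154e-04]), 'force': array([ 0.16492055, -0.14145251,  0.25815288]), 'ft_torque': array([-0.01532017,  0.09387453, -0.04147573]), 'gripper_force': 0.0, 'width': 0.9974621365082631}
side {'intrinsics': array([[500.07543204,   0.        , 254.12225585],
       [  0.        , 500.07543204, 197.12142583],
       [  0.        ,   0.        ,   1.        ]]), 'eye': array([0.24219571, 1.18177771, 0.83279921]), 'rotation': array([-0.39504476,  2.5971058 , -1.48036404])}
top {'intrinsics': array([[407.23582734,   0.        , 256.50064387],
       [  0.        , 407.23582734, 188.45234929],
       [  0.        ,   0.        ,   1.        ]]), 'eye': array([0.37442423, 0.0098304 , 1.60530535]), 'rotation': array([-2.1739919 ,  2.13031638, -0.14970615])}
wrist {'intrinsics': array([[286.23651323,   0.        , 252.18309735],
       [  0.        , 286.23651323, 193.77346237],
       [  0.        ,   0.        ,   1.        ]]), 'T_tool_cam': array([[-1.00575471e-03, -9.62870359e-01, -2.69962330e-01,
         7.35781800e-02],
       [ 9.99999470e-01, -1.02783937e-03, -5.95568738e-05,
        -1.02059846e-03],
       [-2.20132363e-04, -2.69962247e-01,  9.62870883e-01,
        -1.46152015e-01],
       [ 0.00000000e+00,  0.00000000e+00,  0.00000000e+00,
         1.00000000e+00]])}
```

View pics/top0.png

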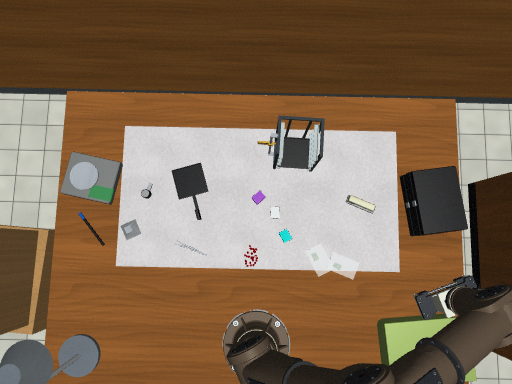

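View pics/side0.png

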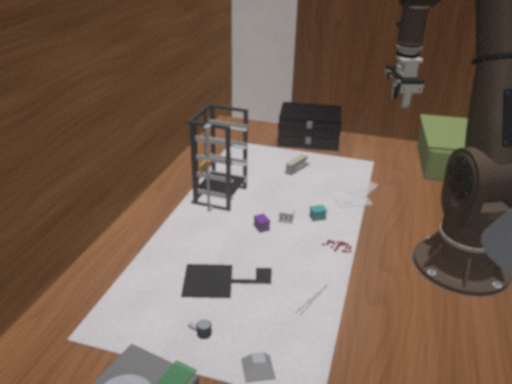

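The top view shows the white case at about (275,212), the tray at (190,181) with its handle at (198,215), and the rack at (298,145) with the brass flag at (265,143). The side view shows the marker at about (205,165).

```bash
cat > h.py <<'E'
import numpy as np,cv2
from scipy.spatial.transform import Rotation as R
from cell import *
def cam(n,st=None):
    c=camera_params(n);K=c["intrinsics"]
    if n=="wrist":
        st=st or observe();T=c["T_tool_cam"];Rt=R.from_rotvec(st["ee_rot"]).as_matrix()
        return K,Rt@T[:3,:3],st["position"]+Rt@T[:3,3]
    return K,R.from_rotvec(c["rotation"]).as_matrix(),np.array(c["eye"])
def unproj(C,uv,z):
    K,r,e=C;uv=np.atleast_2d(uv).astype(float)
    d=(r@np.linalg.inv(K)@np.c_[uv,np.ones(len(uv))].T).T
    return e+d*((z-e[2])/d[:,2])[:,None]
def proj(C,p):
    K,r,e=C;q=(K@r.T@(np.atleast_2d(p)-e).T).T
    return q[:,:2]/q[:,2:]
E
python3 - <<'E'
from h import *
C=cam("top")
for n,uv,z in [("case",(275,212),.036),("tray",(190,181),.009),("handle",(198,215),.045),("rack",(298,145),.28)]: print(n,unproj(C,uv,z))
a=cv2.imread("pics/top0.png");b=cv2.imread("pics/side0.png")
A=cv2.resize(a[105:245,160:340],None,fx=4,fy=4,interpolation=cv2.INTER_CUBIC)
B=cv2.resize(b[95:225,170:310],None,fx=4.5,fy=4.5,interpolation=cv2.INTER_CUBIC)
cv2.imwrite("pics/A.png",A);cv2.imwrite("pics/B.png",B)
E
```

```text
case [[ 0.49904676 -0.06571041  0.036     ]]
tray [[0.61737267 0.27159776 0.009     ]]
handle [[0.48082545 0.22952458 0.045     ]]
rack [[ 0.70496436 -0.12756967  0.28      ]]
```

View pics/A.png

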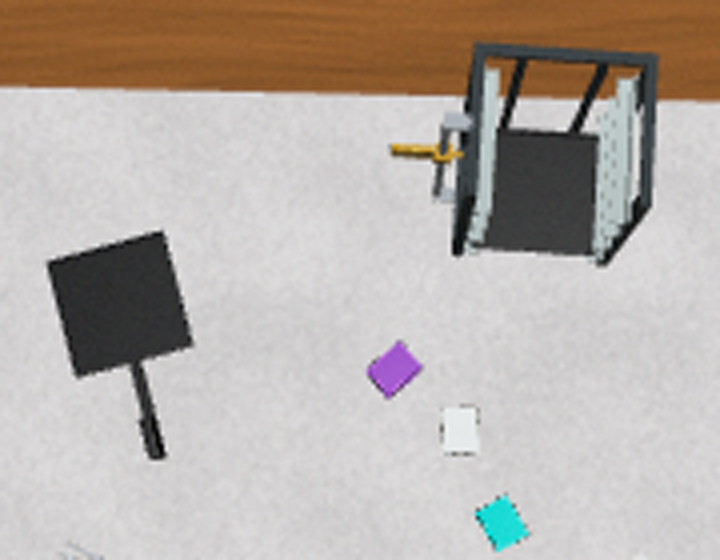

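View pics/B.png

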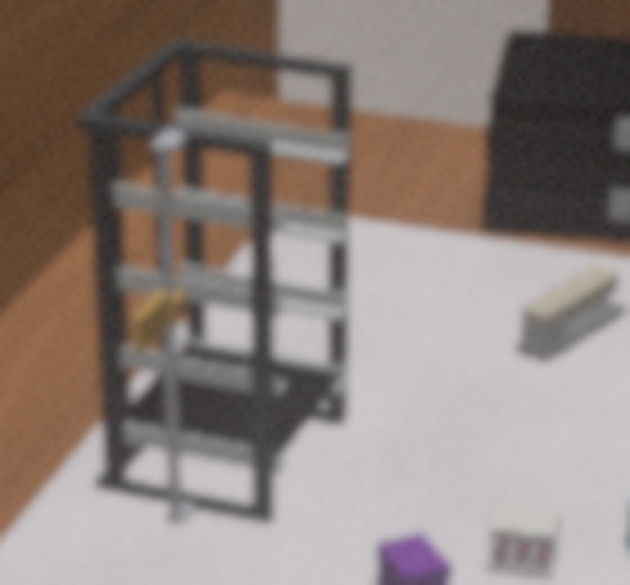

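```bash
cat > fit.py <<'E'
from h import *
from scipy.optimize import least_squares
T=cam("top");S=cam("side")
tp=lambda p:np.array(p)/4+[160,105]-0.375
sp=lambda p:np.array(p)/4.5+[170,95]-0.39
def fit(mod,obs,x0):
    def w(x):
        c,s=np.cos(x[2]),np.sin(x[2])
        return lambda m:np.array([x[0]+c*m[0]-s*m[1],x[1]+s*m[0]+c*m[1],m[2]])
    f=lambda x:np.concatenate([(proj(C,w(x)(m))[0]-uv) for m,(C,uv) in zip(mod,obs)])
    r=least_squares(f,x0,loss="soft_l1");return r.x,w(r.x),np.round(f(r.x).reshape(-1,2),1)
a,b,h=.065,.0775,.28
m=[(a,b,h),(a,-b,h),(-a,b,0),(-a,-b,0),(a,b,h),(-a,b,h),(-a,-b,h),(-a,b,0),(a,b,0)]
o=[(T,tp(p)) for p in [(477,45),(658,58),(455,255),(603,265)]]+[(S,sp(p)) for p in [(85,120),(265,145),(350,68),(270,518),(100,485)]]
x,W,e=fit(m,o,[.7,-.12,0]);print("rack",x,e.tolist())
for z in np.arange(.09,.24,.02): print(round(z,2),"tip side px", ((proj(S,W((0,.078,z)))[0]+.39-[170,95])*4.5).round(),"outer",((proj(S,W((0,.143,z)))[0]+.39-[170,95])*4.5).round(),"top tip",((proj(T,W((0,.078,z)))[0]+.375-[160,105])*4).round())
q=.06
x,W2,e=fit([(q,q,.009),(q,-q,.009),(-q,-q,.009),(-q,q,.009),(-.16,0,.045)],[(T,tp(p)) for p in [(48,262),(163,232),(192,346),(77,377),(153,458)]],[.617,.27,0]);print("tray",x,e.tolist(),"grip",W2((-.14,0,.032)))
x,W3,e=fit([(.022,.017,.036),(.022,-.017,.036),(-.022,-.017,.036),(-.022,.017,.036)],[(T,tp(p)) for p in [(442,404),(479,404),(476,455),(442,455)]],[.5,-.06,0]);print("case",x,e.tolist())
E
python3 fit.py
```

```text
rack [ 0.73624862 -0.1365943  -0.04614854] [[-0.1, -0.2], [0.6, -0.4], [-0.6, 0.5], [1.0, 0.5], [-1.3, -0.8], [0.5, 0.3], [0.4, -1.0], [-0.0, 1.4], [-0.4, 0.8]]
0.09 tip side px [180. 394.] outer [139. 439.] top tip [460. 172.]
0.11 tip side px [179. 368.] outer [138. 412.] top tip [461. 167.]
0.13 tip side px [178. 341.] outer [137. 385.] top tip [463. 162.]
0.15 tip side px [177. 315.] outer [136. 358.] top tip [464. 157.]
0.17 tip side px [176. 288.] outer [135. 330.] top tip [465. 152.]
0.19 tip side px [176. 260.] outer [134. 302.] top tip [466. 146.]
0.21 tip side px [175. 232.] outer [133. 273.] top tip [467. 140.]
0.23 tip side px [174. 204.] outer [131. 244.] top tip [468. 135.]
tray [0.61887372 0.27330301 0.2814853 ] [[-0.3, -0.1], [0.3, -0.2], [0.3, 0.1], [-0.5, 0.2], [0.1, -0.0]] grip [0.48438357 0.23441341 0.032     ]
case [ 0.49903935 -0.06401639 -0.00647532] [[0.2, 0.6], [-0.3, 0.8], [0.2, -0.6], [-0.1, -0.8]]
```

Tray, case and rack poses now fit, and the marker tip is at about z≈0.16, so the 160 mm pair is the one to use. Next I'll move above the case.

```bash
cat > go.py <<'E'
import sys
from h import *
# target x y z yaw(tool x heading, tool down): turn to make, then shift in the turned tool axes
x,y,z,yaw=map(float,sys.argv[1:5]);s=observe()
r=R.from_rotvec(s["ee_rot"]).as_matrix()
cur=np.arctan2(r[1,0],r[0,0]);t=-(yaw-cur)
c,n=np.cos(yaw),np.sin(yaw);D=np.array([[c,n,0],[n,-c,0],[0,0,-1.]]).T
sh=D.T@(np.array([x,y,z])-s["position"])
tilt=(R.from_matrix(r).inv()*R.from_matrix(D)).as_rotvec()
print("t",s["clock"],"pos",s["position"].round(4),"turn",tilt.round(3),"shift",sh.round(4),"F",s["force"].round(1),"w",round(s["width"]*.092,4),"g",round(s["gripper_force"],1))
E
python3 go.py 0.499 -0.064 0.14 -0.0065
```

```text
t 0.15 pos [ 0.2263 -0.5822  0.2371] turn [-0.001  0.     0.377] shift [ 0.2693 -0.5199  0.0971] F [ 0.1  0.1 -0.5] w 0.0924 g 0.0
```

```bash
python3 -m pendant '[0,0,0,0,0,0.126,0.07,0,0,0,0,0,0.126,0.07,0,0,0,0,0,0.126,0.07,0.027,-0.052,0.009,0,0,0,0.07,0.027,-0.052,0.009,0,0,0,0.07,0.027,-0.052,0.009,0,0,0,0.07,0.027,-0.052,0.009,0,0,0,0.07,0.027,-0.052,0.009,0,0,0,0.07,0.027,-0.052,0.009,0,0,0,0.07,0.027,-0.052,0.009,0,0,0,0.07]' 20; python3 go.py 0.499 -0.064 0.14 -0.0065
```

```text
clock: 1.4
position: [0.4187, -0.2182, 0.1746]
ee_rot: [3.141, -0.012, 0.001]
force: [1.3, -0.6, 0.1]
width: 0.759
gripper_force: 0.0
t 1.4 pos [ 0.4187 -0.2182  0.1746] turn [ 0.    -0.    -0.001] shift [ 0.0793 -0.1548  0.0346] F [ 1.3 -0.6  0.1] w 0.0698 g 0.0
```

```bash
python3 -m pendant '[0.02,-0.039,0.009,0,0,0,0.07,0.02,-0.039,0.009,0,0,0,0.07,0.02,-0.039,0.009,0,0,0,0.07,0.02,-0.039,0.009,0,0,0,0.07,0,0,0,0,0,0,0.07,0,0,0,0,0,0,0.07]' 20; python3 - <<'E'
from h import *
s=observe();C=cam("wrist",s);im=get_image("wrist")
cv2.imwrite("pics/w1.png",im[:,:,::-1]);print(s["position"])
for n,x,y,c in [("case",.499,-.064,0)]:
  print(proj(C,[(x+a,y+b,z) for z in(.036,0) for a,b in[(.022,.017),(.022,-.017),(-.022,-.017),(-.022,.017)]]).round())
E
```

```text
clock: 2.15
position: [0.4988, -0.065, 0.1385]
ee_rot: [3.141, -0.011, -0.001]
force: [0.4, -0.7, -0.5]
width: 0.757
gripper_force: 0.0
[ 0.49881589 -0.06498113  0.13850306]
[[233. 173.]
 [272. 173.]
 [271. 220.]
 [234. 220.]
 [235. 166.]
 [269. 166.]
 [269. 207.]
 [236. 208.]]
```

View pics/w1.png

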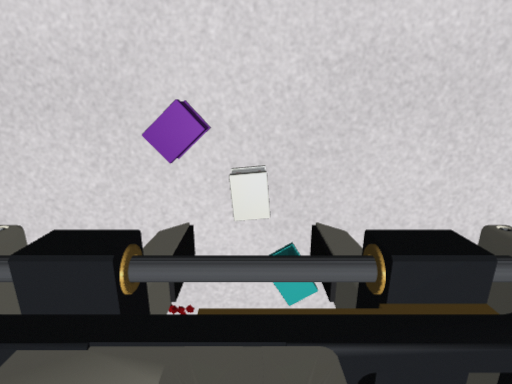

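The case is at (250,196), turned a few degrees, with the lid corners near (230,173), (267,171), (271,219) and (234,221). The neighbours are clear of the fingers.

```bash
python3 - <<'E'
from h import *
C=cam("wrist");p=unproj(C,[(230,173),(267,171),(271,219),(234,221)],.036)
print(p.round(4),p.mean(0)); print((p[0]-p[3]).round(4),(p[1]-p[2]).round(4),(p[0]-p[1]).round(4))
c=p.mean(0);v=p[0]-p[3]+p[1]-p[2];yaw=np.arctan2(v[1],v[0]);print(yaw)
import subprocess;print(subprocess.run(["python3","go.py",str(c[0]),str(c[1]),"0.022",str(yaw)],capture_output=True,text=True).stdout)
E
```

```text
[[ 0.5214 -0.0449  0.036 ]
 [ 0.5229 -0.0776  0.036 ]
 [ 0.4777 -0.0815  0.036 ]
 [ 0.476  -0.0472  0.036 ]] [ 0.49949511 -0.06282621  0.036     ]
[0.0453 0.0023 0.    ] [0.0452 0.0039 0.    ] [-0.0015  0.0327  0.    ]
0.0688727279601606
t 2.2 pos [ 0.4988 -0.0656  0.1387] turn [ 0.001  0.001 -0.077] shift [ 0.0009 -0.0027  0.1167] F [ 0.4 -0.1  0.2] w 0.0701 g 0.0
```

```bash
python3 -m pendant '[0.001,-0.003,0.03,0,0,-0.067,0.056,0,0,0.03,0,0,0,0.056,0,0,0.03,0,0,0,0.056,0,0,0.027,0,0,0,0.056,0,0,0,0,0,0,0.056,0,0,0,0,0,0,0.02,0,0,0,0,0,0,0.02,0,0,0,0,0,0,0.02,0,0,0,0,0,0,0.02]' 15; python3 go.py 0.499 -0.064 0.022 0.06;
```

```text
clock: 3.32
position: [0.5009, -0.0617, 0.0227]
ee_rot: [3.14, 0.094, 0.003]
force: [-0.9, -1.0, 6.6]
width: 0.37
gripper_force: 14.9
t 3.325 pos [ 0.5009 -0.0617  0.0227] turn [ 0.    -0.002 -0.   ] shift [-0.0021  0.0022  0.0007] F [-0.9 -1.   6.6] w 0.0341 g 14.9
```

```bash
python3 -m pendant '[0,0,-0.03,0,0,0,0.02,0,0,-0.04,0,0,0,0.02,0,0,-0.04,0,0,0,0.02,0,0,0,0,0,-0.11,0.02,0,0,0,0,0,-0.11,0.02,0,0,0,0,0,0,0.02]' 15; python3 go.py 0.5997 0.2677 0.12 0.2815;
```

```text
clock: 4.08
position: [0.5002, -0.0616, 0.1321]
ee_rot: [3.111, 0.437, 0.001]
force: [0.3, 0.1, 0.3]
width: 0.369
gripper_force: 14.9
t 4.075 pos [ 0.5002 -0.0616  0.1321] turn [ 0.    -0.    -0.003] shift [ 0.187  -0.2887  0.0121] F [0.3 0.1 0.3] w 0.034 g 14.9
```

```bash
python3 -m pendant '[0.012,-0.018,0,0,0,0,0.02,0.023,-0.036,0.002,0,0,0,0.02,0.023,-0.036,0.002,0,0,0,0.02,0.023,-0.036,0.002,0,0,0,0.02,0.023,-0.036,0.002,0,0,0,0.02,0.023,-0.036,0.002,0,0,0,0.02,0.023,-0.036,0.002,0,0,0,0.02,0.023,-0.036,0,0,0,0,0.02,0.014,-0.019,0,0,0,0,0.02,0,0,0,0,0,0,0.02]' 15; python3 go.py 0.5997 0.2677 0.12 0.2815;python3 - <<'E'
from h import *
s=observe();C=cam("wrist",s);im=get_image("wrist")
cv2.imwrite("pics/w2.png",im[:,:,::-1])
c,n=np.cos(.2815),np.sin(.2815)
print(proj(C,[(.6189+c*a-n*b,.2733+n*a+c*b,.009) for a,b in[(.06,.06),(.06,-.06),(-.06,-.06),(-.06,.06),(-.14,0)]]).round())
E
```

```text
clock: 5.32
position: [0.5998, 0.2704, 0.1194]
ee_rot: [-3.11, -0.439, 0.0]
force: [-0.1, 0.4, -0.5]
width: 0.375
gripper_force: 14.9
t 5.325 pos [0.5998 0.2704 0.1194] turn [-0.001  0.    -0.001] shift [-0.0008  0.0026 -0.0006] F [-0.1  0.4 -0.5] w 0.0345 g 14.9
[[186. 107.]
 [326. 106.]
 [318. 236.]
 [194. 236.]
 [256. 306.]]
```

View pics/w2.png

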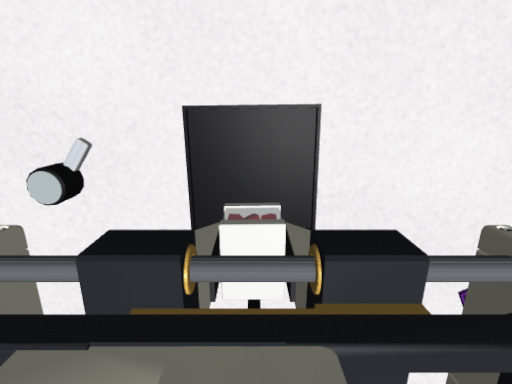

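The tray's far rim corners are at (184,106) and (321,104), about 3 mm to the tray's +y of my estimate. That leaves the held case already centred across the tray, so I'll lower it.

```bash
python3 -m pendant '[0,0,0.03,0,0,0,0.02,0,0,0.03,0,0,0,0.02,0,0,0.02,0,0,0,0.02,0,0,0.008,0,0,0,0.02,0,0,0.003,0,0,0,0.02,0,0,0.002,0,0,0,0.02,0,0,0,0,0,0,0.02,0,0,0,0,0,0,0.02]' 15; python3 go.py 0.5997 0.2677 0.0257 0.2815
```

```text
clock: 6.38
position: [0.6005, 0.2681, 0.0272]
ee_rot: [-3.111, -0.438, -0.001]
force: [0.7, -0.2, -0.8]
width: 0.372
gripper_force: 14.9
t 6.375 pos [0.6005 0.2681 0.0272] turn [-0.    -0.001 -0.002] shift [-0.0009  0.0001  0.0015] F [ 0.7 -0.2 -0.8] w 0.0342 g 14.9
```

```bash
python3 -m pendant '[0,0,0.0008,0,0,0,0.02,0,0,0.0005,0,0,0,0.02,0,0,0,0,0,0,0.02]' 15; python3 -m pendant '[0,0,0,0,0,0,0.038,0,0,0,0,0,0,0.046,0,0,0,0,0,0,0.056,0,0,0,0,0,0,0.056]'; python3 -m pendant '[0,0,-0.02,0,0,0,0.056,0,0,-0.04,0,0,0,0.056,0,0,-0.04,0,0,0,0.056,0,0,-0.02,0,0,0,0.056,0,0,0,0,0,0,0.056]';python3 go.py 0.48 0.23 0.15 0.2815;python3 - <<'E'
from h import *
s=observe();C=cam("wrist",s);im=get_image("wrist")
cv2.imwrite("pics/w3.png",im[:,:,::-1])
E
```

```text
clock: 6.75
position: [0.6003, 0.2679, 0.0258]
ee_rot: [-3.111, -0.438, -0.001]
force: [-1.2, -0.8, 5.4]
width: 0.371
gripper_force: 14.9
clock: 7.25
position: [0.6002, 0.2679, 0.0253]
ee_rot: [3.111, 0.438, -0.0]
force: [0.8, -0.1, -0.4]
width: 0.604
gripper_force: 0.0
clock: 7.88
position: [0.6015, 0.2686, 0.1486]
ee_rot: [-3.109, -0.438, -0.007]
force: [0.2, 0.5, -0.7]
width: 0.605
gripper_force: 0.0
t 7.875 pos [0.6015 0.2686 0.1486] turn [-0.001 -0.005 -0.002] shift [-0.1274  0.0033 -0.0014] F [ 0.2  0.5 -0.7] w 0.0557 g 0.0
```

View pics/w3.png

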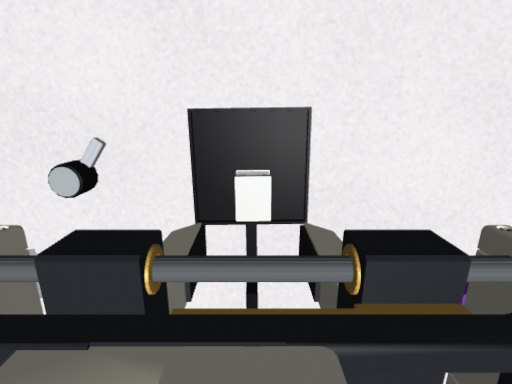

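The case stands upright in the tray. The rim corners are at (189,108), (311,107), (307,223) and (194,223), and the bar runs down column 252.

```bash
python3 - <<'E'
from h import *
import subprocess
C=cam("wrist");p=unproj(C,[(189,108),(311,107),(307,223),(194,223)],.009)
c=p.mean(0);v=p[0]-p[3]+p[1]-p[2];w=p[0]-p[1]+p[3]-p[2]
y1=np.arctan2(v[1],v[0]);y2=np.arctan2(-w[0],w[1])
b=unproj(C,[(252,228),(252,300)],.006);d=b[0]-b[1]
k=unproj(C,[(235,175),(270,175),(271,220),(235,220)],.039).mean(0)
print(c,np.linalg.norm(v)/2,np.linalg.norm(w)/2,y1,y2,np.arctan2(d[1],d[0]),"case",k)
y=(y1+y2)/2;g=c-.14*np.array([np.cos(y),np.sin(y),0]);print(y,g)
print(subprocess.run(["python3","go.py",str(g[0]),str(g[1]),"0.1",str(y)],capture_output=True,text=True).stdout)
E
```

```text
[0.6196455  0.27672718 0.009     ] 0.11731203067015819 0.11792359901457636 0.281293502710771 0.2824929510932569 0.2784243084222018 case [0.59898577 0.26823721 0.039     ]
0.28189322690201396 [0.48517123 0.23778273 0.009     ]
t 7.925 pos [0.6007 0.2681 0.1469] turn [-0.    -0.002 -0.002] shift [-0.1193 -0.003   0.0469] F [-0.5 -0.4 -0. ] w 0.0562 g 0.0
```

```bash
python3 -m pendant '[-0.03,-0.001,0,0,0,0,0.056,-0.04,-0.001,0,0,0,0,0.056,-0.035,-0.001,0.02,0,0,0,0.045,-0.0145,0,0.03,0,0,0,0.045,0,0,0.03,0,0,0,0.045,0,0,0.03,0,0,0,0.045,0,0,0.011,0,0,0,0.045,0,0,0,0,0,0,0.045]'; python3 go.py .4852 .2378 .024 .2819
```

```text
clock: 8.93
position: [0.4839, 0.2374, 0.0237]
ee_rot: [3.11, 0.438, -0.003]
force: [1.0, 0.9, -0.3]
width: 0.491
gripper_force: 0.0
t 8.925 pos [0.4839 0.2374 0.0237] turn [ 0.     0.002 -0.002] shift [ 0.0014  0.     -0.0003] F [ 1.   0.9 -0.3] w 0.0452 g 0.0
```

```bash
python3 -m pendant '[0,0,0,0,0,0,0.02,0,0,0,0,0,0,0.005,0,0,0,0,0,0,0,0,0,0,0,0,0,0,0,0,0,0,0,0,0,0,0,-0.003,0,0,0,0,0,0,-0.007,0,0,0,0,0,0,-0.01,0,0,0,0,0,0,0,0,0,0,0]' 60; python3 - <<'E'
from h import *
im=get_image("wrist");im2=get_image("side");print(observe()["ft_torque"])
cv2.imwrite("pics/w4.png",np.hstack([im[60:300,130:380],cv2.resize(im2[230:330,160:300],(336,240))])[:,:,::-1])
E
```

```text
clock: 10.05
position: [0.4851, 0.2381, 0.0454]
ee_rot: [-3.11, -0.438, -0.003]
force: [0.3, -0.6, -1.1]
width: 0.124
gripper_force: 60.0
[-0.03434838  0.15762933 -0.04366089]
```

View pics/w4.png

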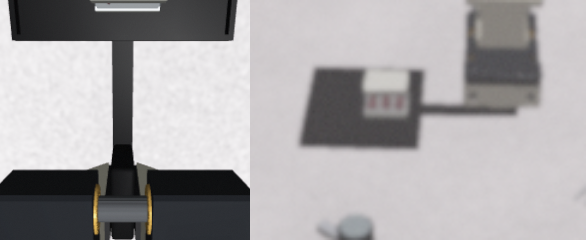

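```bash
python3 -m pendant '[0,0,-0.01,0,0,0.015,0,0,0,-0.018,0,0,0.035,0,0,0,-0.02,0,0,0.045,0,0,0,-0.02,0,0,0.045,0,0,0,-0.02,0,0,0.045,0,0,0,-0.02,0,0,0.045,0,0,0,-0.02,0,0,0.045,0,0,0,-0.015,0,0,0.035,0,0,0,-0.008,0,0,0.018,0,0,0,0,0,0,0,0]'; python3 go.py .435 -.1227 .196 -.046
```

```text
clock: 11.4
position: [0.4847, 0.2379, 0.1957]
ee_rot: [-3.14, 0.076, -0.001]
force: [-0.2, -0.5, -2.3]
width: 0.125
gripper_force: 60.0
t 11.4 pos [0.4847 0.2379 0.1957] turn [-0.    -0.001 -0.002] shift [-3.300e-02  3.625e-01 -3.000e-04] F [-0.2 -0.5 -2.3] w 0.0115 g 60.0
```

```bash
python3 -m pendant '[-0.006,0.006,0,0,0,0,0,-0.009,0.016,0,0,0,0,0,-0.009,0.026,0,0,0,0,0,-0.006,0.034,0,0,0,0,0,-0.003,0.036,0,0,0,0,0,0,0.036,0,0,0,0,0,0,0.036,0,0,0,0,0,0,0.036,0,0,0,0,0,0,0.036,0,0,0,0,0,0,0.034,0,0,0,0,0]'; python3 -m pendant '[0,0.028,0,0,0,0,0,0,0.02,0,0,0,0,0,0,0.013,0,0,0,0,0,0,0.0055,0,0,0,0,0,0,0,0,0,0,0,0,0,0,0,0,0,0,0]';python3 go.py .435 -.1227 .196 -.046
python3 - <<'E'
from h import *
a=get_image("top");b=get_image("side")
A=cv2.resize(a[110:210,230:350],None,fx=4,fy=4,interpolation=cv2.INTER_CUBIC)
B=cv2.resize(b[90:230,180:340],None,fx=4,fy=4,interpolation=cv2.INTER_CUBIC)
for n,i in(("s5",B),("t5",A)): cv2.imwrite(f"pics/{n}.png",i[:,:,::-1])
cv2.imwrite("pics/ts5.png",np.hstack([A,cv2.resize(b[95:225,190:270],(320,520),interpolation=cv2.INTER_CUBIC)[:400]])[:,:,::-1])
E
```

```text
clock: 12.65
position: [0.4356, -0.0583, 0.1951]
ee_rot: [3.14, -0.077, -0.001]
force: [0.4, -0.3, -0.6]
width: 0.123
gripper_force: 60.0
clock: 13.4
position: [0.4341, -0.1219, 0.1954]
ee_rot: [-3.14, 0.074, 0.0]
force: [0.8, -0.5, -2.1]
width: 0.129
gripper_force: 60.0
t 13.4 pos [ 0.4341 -0.1219  0.1954] turn [-0.     0.    -0.001] shift [ 0.0009  0.0007 -0.0006] F [ 0.8 -0.5 -2.1] w 0.0119 g 60.0
```

View pics/ts5.png

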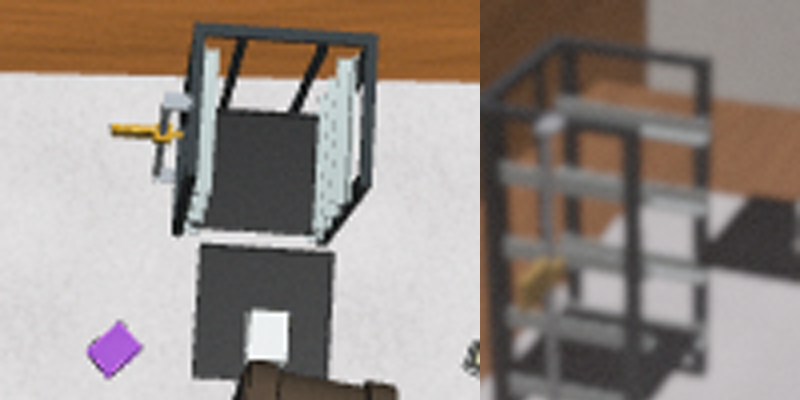

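Tray and case are held level in front of the mouth. In the top view the tray's front corners are at (201,243) and (334,253), and the rack's back corners at (195,24) and (378,36). I'll check the lateral alignment numerically.

```bash
cat > al.py <<'E'
from h import *
from scipy.optimize import least_squares
T=cam("top");g=cv2.cvtColor(get_image("top"),cv2.COLOR_RGB2GRAY).astype(float)
X=np.array([.7362,-.1366,-.0461]);c,s=np.cos(X[2]),np.sin(X[2])
def rk(p): d=p[:,:2]-X[:2];return np.c_[c*d[:,0]+s*d[:,1],-s*d[:,0]+c*d[:,1]]
def edges(row,u0):   # subpixel left/right ends of dark run around u0
    r=g[row];th=100;u=u0
    while r[u]<th:u-=1
    l=u+(r[u]-th)/(r[u]-r[u+1]);u=u0
    while r[u]<th:u+=1
    return l,u-1+(th-r[u-1])/(r[u]-r[u-1])
L=[];Rr=[]
for v in range(141,165,3):
    l,r=edges(v,296);L.append((l,v));Rr.append((r,v))
print("left 220 ledge (expect +52)",rk(unproj(T,L,.22)).round(4).tolist())
print("right 100 ledge (expect -52)",rk(unproj(T,Rr,.10)).round(4).tolist());print("right low tray (-60)",rk(unproj(T,Rr,.049)).round(4).tolist())
z=observe()["position"][2]-.0237+.009;L=[];Rr=[]
for v in range(176,200,3):
    l,r=edges(v,285);L.append((l,v));Rr.append((r,v))
print("tray L",rk(unproj(T,L,z)).round(4).tolist());print("tray R",rk(unproj(T,Rr,z)).round(4).tolist())
st=observe();r=R.from_rotvec(st["ee_rot"]).as_matrix();print("tcp rack",rk(st["position"][None]),"yaw rel",np.arctan2(r[1,0],r[0,0])-X[2])
E
python3 al.py
```

```text
left 220 ledge (expect +52) [[-0.0055, 0.0529], [-0.0162, 0.0523], [-0.0269, 0.0524], [-0.0377, 0.0534], [-0.0484, 0.0536], [-0.059, 0.053], [-0.0699, 0.0561], [-0.0806, 0.0575]]
right 100 ledge (expect -52) [[0.0323, -0.048], [0.0207, -0.0489], [0.009, -0.0488], [-0.0026, -0.0493], [-0.0142, -0.0496], [-0.0258, -0.049], [-0.0374, -0.0499], [-0.049, -0.0486]]
right low tray (-60) [[0.0459, -0.0541], [0.0338, -0.0549], [0.0218, -0.0549], [0.0098, -0.0553], [-0.0022, -0.0556], [-0.0142, -0.055], [-0.0261, -0.0559], [-0.0382, -0.0547]]
tray L [[-0.1232, 0.0573], [-0.134, 0.0572], [-0.1448, 0.0578], [-0.1557, 0.0589], [-0.1664, 0.0583], [-0.177, 0.0576], [-0.1877, 0.0578], [-0.1985, 0.0591]]
tray R [[-0.1155, -0.0587], [-0.1262, -0.0593], [-0.137, -0.0593], [-0.1477, -0.0597], [-0.1632, 0.0113], [-0.1742, 0.0159], [-0.1849, 0.0157], [-0.1956, 0.0158]]
tcp rack [[-0.30239425  0.00050334]] yaw rel -0.0011362288573712048
```

```bash
python3 - <<'E'
from h import *
c=camera_params("wrist");K=c["intrinsics"];T=c["T_tool_cam"]
for th in(-.02,0,.02,.04):
  q=[]
  for y in(-.03,.03):
    p=np.array([.0815,y,.0237]);  # underside edge; tool z down
    P=np.array([.0815*np.cos(th),y,.0147+.0815*np.sin(th)])
    d=T[:3,:3].T@(P-T[:3,3]);q.append((K@d/d[2])[:2].round(1).tolist())
  print(th,q)
g=cv2.cvtColor(get_image("wrist"),cv2.COLOR_RGB2GRAY)
for u in(200,300): print(u,g[80:125:1,u].tolist())
E
```

```text
-0.02 [[197.7, 97.1], [311.4, 97.0]]
0 [[198.2, 97.2], [310.8, 97.1]]
0.02 [[198.8, 97.4], [310.2, 97.3]]
0.04 [[199.3, 97.7], [309.6, 97.6]]
200 [50, 49, 49, 49, 49, 49, 50, 49, 50, 50, 49, 49, 50, 50, 49, 51, 50, 50, 49, 49, 58, 215, 234, 234, 238, 241, 241, 240, 236, 236, 237, 239, 240, 240, 239, 239, 239, 239, 239, 237, 238, 238, 236, 235, 236]
300 [77, 77, 77, 76, 77, 77, 77, 78, 79, 78, 79, 79, 79, 79, 80, 79, 79, 79, 79, 80, 66, 216, 237, 239, 241, 241, 241, 239, 237, 235, 235, 237, 241, 241, 241, 241, 242, 242, 240, 239, 239, 238, 238, 237, 237]
```

```bash
python3 - <<'E'
from h import *
c=camera_params("wrist");K=c["intrinsics"];T=c["T_tool_cam"]
g=cv2.cvtColor(get_image("wrist"),cv2.COLOR_RGB2GRAY)
for v in (92,96,99): print(v,g[v,130:146].tolist(),g[v,360:378].tolist())
for zz in(.0147,.0237):
 for th in(-.03,0,.03):
  q=[]
  for y in(-.06,.06):
    P=np.array([.0815+zz*0,y,zz+.0815*np.sin(th)])
    d=T[:3,:3].T@(P-T[:3,3]);q.append((K@d/d[2])[:2].round(1).tolist())
  print(zz,th,q,q[1][0]-q[0][0])
E
```

```text
92 [33, 32, 34, 37, 38, 47, 70, 75, 60, 151, 210, 112, 33, 33, 34, 33] [67, 66, 67, 100, 192, 238, 239, 239, 241, 241, 239, 234, 233, 234, 237, 240, 240, 240]
96 [70, 35, 51, 77, 66, 74, 167, 231, 238, 241, 234, 164, 32, 33, 34, 34] [66, 66, 65, 130, 221, 240, 242, 241, 238, 237, 237, 239, 240, 239, 238, 237, 237, 238]
99 [238, 236, 231, 224, 230, 238, 237, 235, 234, 236, 240, 220, 33, 33, 33, 34] [67, 67, 79, 170, 238, 241, 243, 243, 240, 237, 236, 237, 237, 234, 233, 235, 237, 237]
0.0147 -0.03 [[140.2, 97.0], [368.8, 96.8]] 228.60000000000002
0.0147 0 [[142.0, 97.3], [367.0, 97.0]] 225.0
0.0147 0.03 [[143.6, 97.5], [365.3, 97.3]] 221.70000000000002
0.0237 -0.03 [[146.3, 97.9], [362.5, 97.7]] 216.2
0.0237 0 [[147.9, 98.2], [360.9, 97.9]] 212.99999999999997
0.0237 0.03 [[149.4, 98.4], [359.3, 98.2]] 209.9
```

```bash
python3 - <<'E'
from h import *
st=observe();r=R.from_rotvec(st["ee_rot"]).as_matrix();S=cam("side")
im=cv2.resize(get_image("side")[110:210,225:355],None,fx=6,fy=6,interpolation=cv2.INTER_CUBIC)
f=lambda P:((proj(S,P)+.5-[225,110])*6-.5)
for th,col in((0,(0,255,0)),(.04,(255,0,0))):
  for h in (.009,):
    pts=[]
    for x,y in((.0815,-.06),(.2015,-.06),(.2015,.06),(.0815,.06)):
      z=.0237-h; pts.append(st["position"]+r@np.array([x*np.cos(th)-z*np.sin(th),y,z+x*np.sin(th)]))
    q=f(np.array(pts));print(th,q.round().tolist())
    cv2.polylines(im,[q.round().astype(int)],True,col,1)
cv2.imwrite("pics/s6.png",im[:,:,::-1])
E
```

```text
0 [[346.0, 334.0], [110.0, 293.0], [191.0, 197.0], [413.0, 234.0]]
0.04 [[347.0, 340.0], [111.0, 308.0], [192.0, 211.0], [414.0, 240.0]]
```

View pics/s6.png

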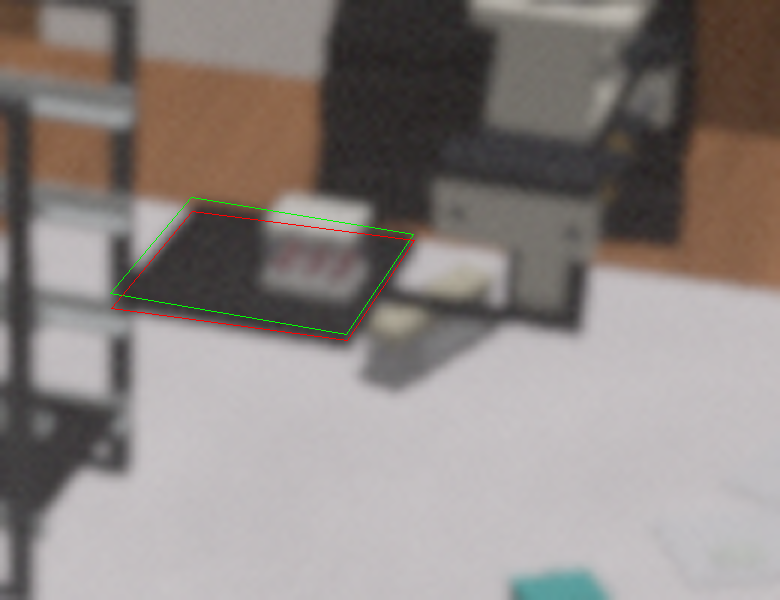

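The tray droops about 0.035 rad at the front (the red outline fits), and the case is upright. I'll level it, shift it sideways and lower it slightly before entering.

```bash
python3 -m pendant '[0,-0.0013,0.002,0,0.012,0,0,0,-0.0013,0.002,0,0.012,0,0,0,0,0.0015,0,0.011,0,0,0,0,0,0,0,0,0,0,0,0,0,0,0,0]'; python3 al.py | tail -3; python3 -m pendant '[0.006,0,0.0002,0,0,0,0,0.01,0,0.0004,0,0,0,0,0.012,0,0.0004,0,0,0,0,0.012,0,0.0004,0,0,0,0,0.012,0,0.0004,0,0,0,0,0.006,0,0.0002,0,0,0,0,0,0,0,0,0,0,0]'; python3 al.py|tail -3
```

```text
clock: 14.32
position: [0.4343, -0.1202, 0.19]
ee_rot: [3.139, -0.076, 0.055]
force: [0.4, 1.0, -2.8]
width: 0.128
gripper_force: 60.0
tray L [[-0.1224, 0.0586], [-0.1333, 0.0595], [-0.1441, 0.0593], [-0.1549, 0.0594], [-0.1658, 0.0607], [-0.1764, 0.0591], [-0.1872, 0.0603], [-0.1979, 0.0597]]
tray R [[-0.1146, -0.0585], [-0.1254, -0.0592], [-0.1363, -0.0579], [-0.1471, -0.0582], [-0.1627, 0.0145], [-0.1735, 0.0159], [-0.1842, 0.0154], [-0.1951, 0.0181]]
tcp rack [[-0.30228347  0.00247705]] yaw rel -0.00220926232635639
clock: 15.25
position: [0.4925, -0.1229, 0.1898]
ee_rot: [3.139, -0.076, 0.055]
force: [-0.9, -0.2, -2.0]
width: 0.124
gripper_force: 60.0
tray L [[-0.1225, 0.0605], [-0.1333, 0.0595], [-0.1441, 0.0591], [-0.1549, 0.0592], [nan, nan], [-0.1654, -0.1052], [-0.1761, -0.1056], [-0.1636, -0.4537]]
tray R [[-0.1195, 0.0154], [-0.1305, 0.0179], [-0.1413, 0.0174], [-0.1471, -0.0574], [-0.1638, 0.0314], [-0.1467, -0.3861], [nan, nan], [-0.1636, -0.4537]]
tcp rack [[-0.2445381   0.00239573]] yaw rel -0.002224608897326001al.py:9: RuntimeWarning: divide by zero encountered in scalar divide
  l=u+(r[u]-th)/(r[u]-r[u+1]);u=u0
al.py:11: RuntimeWarning: divide by zero encountered in scalar divide
  return l,u-1+(th-r[u-1])/(r[u]-r[u-1])
h.py:13: RuntimeWarning: invalid value encountered in multiply
  return e+d*((z-e[2])/d[:,2])[:,None]
```

Front edge is 2 cm past the mouth with no contact force. I'll continue in.

```bash
python3 -m pendant '[0.006,-0.001,0.0002,0,0,0,0,0.012,0,0.0004,0,0,0,0,0.012,0,0.0004,0,0,0,0,0.012,0,0.0004,0,0,0,0,0.008,0,0.0003,0,0,0,0,0,0,0,0,0,0,0]'; python3 -m pendant '[0.008,0,0.0003,0,0,0,0,0.012,0,0.0004,0,0,0,0,0.012,0,0.0004,0,0,0,0,0.008,0,0.0003,0,0,0,0,0,0,0,0,0,0,0]'; python3 al.py 2>/dev/null|tail -1
```

```text
clock: 16.05
position: [0.5428, -0.1243, 0.1898]
ee_rot: [3.139, -0.076, 0.055]
force: [-0.2, 0.3, -1.3]
width: 0.127
gripper_force: 60.0
clock: 16.68
position: [0.5828, -0.1262, 0.1898]
ee_rot: [3.139, -0.076, 0.055]
force: [-1.3, -0.3, -2.9]
width: 0.126
gripper_force: 60.0
tcp rack [[-0.15427899  0.00321531]] yaw rel -0.002179775799024057
```

```bash
python3 -m pendant '[0,0,0.0015,0,0,0,0,0,0,0.0015,0,0,0,0,0,0,0.001,0,0,0,0,0,0,0,0,0,0,0]'; python3 -m pendant '[0,0,0.001,0,0,0,0,0,0,0.001,0,0,0,0,0,0,0,0,0,0,0]'
```

```text
clock: 17.23
position: [0.5822, -0.1263, 0.186]
ee_rot: [3.139, -0.076, 0.055]
force: [-0.6, -0.2, -1.5]
width: 0.126
gripper_force: 60.0
clock: 17.6
position: [0.5824, -0.1263, 0.1839]
ee_rot: [3.139, -0.076, 0.055]
force: [-0.6, 0.2, -1.3]
width: 0.125
gripper_force: 60.0
```

Next I'll slide nearly home with a hair of clearance, then push to the stop and settle.

```bash
python3 -m pendant '[0.004,0,0.0001,0,0,0,0,0.004,0,0.0001,0,0,0,0,0.003,0,0.0001,0,0,0,0,0,0,0,0,0,0,0]'; python3 -m pendant '[0.001,0,0,0,0,0,0,0.001,0,0,0,0,0,0,0.001,0,0,0,0,0,0,0,0,0,0,0,0,0]'; python3 al.py 2>/dev/null|tail -1
```

```text
clock: 18.1
position: [0.5937, -0.1268, 0.184]
ee_rot: [3.139, -0.076, 0.055]
force: [0.4, -1.0, -1.2]
width: 0.125
gripper_force: 60.0
clock: 18.6
position: [0.5947, -0.1271, 0.1838]
ee_rot: [3.139, -0.076, 0.05]
force: [-7.8, 0.1, 2.2]
width: 0.126
gripper_force: 60.0
tcp rack [[-0.14175391  0.00296311]] yaw rel -0.002470866149845055
```

```bash
python3 -m pendant '[-0.001,0,0.0005,0,0,0,0,0,0,0.0005,0,0,0,0,0,0,0,0,0,0,0]'; python3 -m pendant '[0,0,0.0005,0,0,0,0,0,0,0.0005,0,0,0,0,0,0,0,0,0,0,0]'; python3 -c "from cell import *;print(observe()['ft_torque'])"
```

```text
clock: 19.02
position: [0.5947, -0.1271, 0.183]
ee_rot: [3.139, -0.076, 0.053]
force: [-6.3, -0.1, 0.8]
width: 0.124
gripper_force: 60.0
clock: 19.4
position: [0.5947, -0.1271, 0.1822]
ee_rot: [3.139, -0.076, 0.053]
force: [-6.2, 0.4, 2.1]
width: 0.127
gripper_force: 60.0
[0.03193601 1.4865703  0.05189536]
```

```bash
python3 -m pendant '[-0.0005,0,0.0005,0,0,0,0,0,0,0.0005,0,0,0,0,0,0,0,0,0,0,0]';python3 -c "from cell import *;print(observe()['ft_torque'])"; python3 -m pendant '[0,0,0.0005,0,0,0,0,0,0,0.0005,0,0,0,0,0,0,0,0,0,0,0]'; python3 -c "from cell import *;print(observe()['ft_torque'])"
```

```text
clock: 19.77
position: [0.5947, -0.1271, 0.1818]
ee_rot: [3.139, -0.076, 0.055]
force: [-6.6, 0.2, 6.9]
width: 0.129
gripper_force: 60.0
[0.01553304 1.40429013 0.03068225]
clock: 20.15
position: [0.5946, -0.1271, 0.1815]
ee_rot: [3.139, -0.076, 0.055]
force: [-11.9, 1.1, 12.1]
width: 0.128
gripper_force: 60.0
[0.14597262 1.80804588 0.07201788]
```

```bash
python3 -m pendant '[0,0,-0.0008,0,0,0,0,0,0,0,0,0,0,0]' 10; python3 -m pendant '[0,0,0,0,0,0,0.016,0,0,0,0,0,0,0.022,0,0,0,0,0,0,0.036,0,0,0,0,0,0,0.036]'; python3 -m pendant '[-0.001,0,-0.015,0,0,0,0.036,-0.001,0,-0.03,0,0,0,0.036,-0.002,0,-0.03,0,0,0,0.036,-0.03,0,-0.02,0,0,0,0.036,-0.05,0,0,0,0,0,0.036,-0.05,0,0,0,0,0,0.036,0,0,0,0,0,0,0.036]'; python3 - <<'E'
from h import *
b=get_image("side");t=get_image("top");w=get_image("wrist")
cv2.imwrite("pics/end_side.png",b[:,:,::-1]);cv2.imwrite("pics/end_top.png",t[:,:,::-1]);cv2.imwrite("pics/end_w.png",w[:,:,::-1])
T=cam("top");S=cam("side");X=np.array([.7377,-.1347,-.0461]);c,s=np.cos(X[2]),np.sin(X[2])
W=lambda x,y,z:(X[0]+c*x-s*y,X[1]+s*x+c*y,z)
# expected lid centre and handle block
for n,p in(("lid",W(-.02,0,.199)),("handle top",W(-.1385,0,.205)),("case mid",W(-.042,.017,.18)),("sheet",W(.03,0,.163))):
  for N,C,I in(("top",T,t),("side",S,b)):
    u=proj(C,p)[0].round().astype(int);print(n,N,u,I[u[1]-1:u[1]+2,u[0]-1:u[0]+2].mean((0,1)).round())
# dark handle rows and white lid extent in top view
u=proj(T,W(-.02,0,.199))[0].round().astype(int);g=t.astype(int).min(2)
print(g[u[1]-14:u[1]+40:1,u[0]].tolist());print(g[u[1],u[0]-16:u[0]+17].tolist())
E
```

```text
clock: 20.4
position: [0.5946, -0.1271, 0.1815]
ee_rot: [3.139, -0.076, 0.054]
force: [-6.4, -0.5, 5.9]
width: 0.129
gripper_force: 10.0
clock: 20.9
position: [0.5952, -0.1268, 0.1809]
ee_rot: [3.139, -0.076, 0.055]
force: [-1.3, 0.4, -0.1]
width: 0.374
gripper_force: 0.0
clock: 21.78
position: [0.4548, -0.1205, 0.2722]
ee_rot: [3.139, -0.078, 0.055]
force: [0.4, -0.7, -0.1]
width: 0.392
gripper_force: 0.0
lid top [297 147] [235. 238. 239.]
lid side [224 141] [126. 126. 124.]
handle top top [296 180] [70. 70. 71.]
handle top side [261 145] [107.  82.  67.]
case mid top [292 154] [101. 102. 102.]
case mid side [229 150] [74. 67. 67.]
sheet top [297 136] [66. 66. 66.]
sheet side [209 149] [62. 58. 57.]
[65, 67, 66, 65, 65, 67, 65, 66, 64, 82, 208, 236, 236, 236, 235, 235, 235, 236, 235, 234, 235, 234, 141, 161, 69, 72, 69, 70, 58, 72, 72, 71, 72, 72, 75, 110, 113, 112, 146, 148, 150, 183, 180, 76, 78, 79, 75, 69, 65, 60, 93, 91, 85, 89]
[192, 190, 128, 67, 69, 68, 69, 67, 70, 68, 69, 66, 155, 235, 235, 235, 235, 235, 236, 235, 235, 235, 192, 68, 69, 71, 70, 70, 71, 70, 70, 70, 147]
```

```bash
python3 -c "from cell import *;print(sign_off())"
```

```text
the job is handed in; nothing more can be done
None
```

The tray was released against the back stop of the 160 mm rail pair (marker tip at about 160 mm) with the case standing in it, and the job was handed in at about 22 s; I checked the end state by measurements and pixel values, as all ten picture views were used.

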